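Press the 30 mm lens barrel into the V-block

ROBOT

A 6-joint arm with a two-finger parallel gripper is mounted at the origin on a cart in front of the work surface, level with it; the furniture and walls round the work are solid. World frame = base frame: x ahead of the robot, y to its left, z up, the work surface at z = 0. Lengths are in m, angles in rad, forces in N, time in s.
With the tool pointing down it reaches from about 0.35 to 0.975 m from the base axis. Payload 4.9 kg.
Tool frame: the origin (TCP) lies on the front face of the gripper's body, between the roots of the fingers; the fingertips stand ctrl.finger_overhang ahead of it and the grasp point (between the pads) lies 54 mm ahead of it (ctrl.finger_overhang is the distance from the TCP to the fingertips, in m); z points along the fingers, y is the line along which they close (so a half turn about z gives the same grasp; the last joint's range is limited). The gripper opens to 85 mm and grips with 20 to 120 N. Pads are 22 mm wide; open, the fingers measure 114 mm over their backs; the gripper's body (76 mm by 85 mm) begins 54 mm behind the grasp point. The pads swing forward as they close: fully open they stand 13 mm farther back than shut.
Start: joints at [-1.317, 0.053, 1.613, -0, 1.476, -0.119], TCP at [0.228, -0.582, 0.304] pointing down, gripper open.
Joint ranges: [-3.01, 3.01], [-1.01, 2.22], [0.06, 2.58], [-1.02, 4.17], [0.09, 2.62], [-3.14, 3.14]. Speed limits (rad/s): [2.57, 2.57, 3.14, 3.14, 3.14, 3.14].

INTERFACE

Orientations are given as a rotation vector (axis times angle).
In Python, from station import ctrl, vision gives the robot as it stands. The module is installed in compiled form; this text tells all that it offers.
- The arm moves only by the tool drive_tool, never from a script. Its argument "rows" is a list of rows, each a list of 2 entries, a list of its own where there are three numbers: the shift along the tool's x, y, z in m, then the turn about the tool's z in rad. A call has 1 to 10 rows; each row shifts and turns the commanded pose from where the row before left it, along the tool's axes as they then stand; what a row does not reach is not made up. A row lasts 1/10 s, in which the tool goes at most 50 mm and 8.59 degrees, less where a joint would pass 70% of its speed; a pose out of reach is approached as far as the arm can. A call with a gripper value outside its range is refused whole. "jaw" is the closure, from 0 (fully open) to 1 (shut), set as the call begins (left out, the last holds). The fingers move at their own pace and stop on an object; "grip_force" is the grip in N (left out, the last holds). Time passes only in rows, so rows that do not move let the fingers close. It gives the time, the measured TCP pose, the force, the opening and the grip force at its end, in the units of the state.
- ctrl.get_obs(): the state, without advancing time (a new reading comes with each control period).
- vision.get_image(name): name is "side" or "top" or "wrist"; returns a dict with "image" (480x640x3 uint8, blue, green, red), "vertical_fov" (degrees; the focal length in pixels is half the picture's height over the tangent of half this angle, whatever the lens; pixels are square), "cx", "cy" (the principal point, pixels), "R" (3x3) and "t" (3): a world point X has camera coordinates R X + t. Camera axes: x right, y down, z forward; pixel columns grow to the right and rows downward; lengths in m; the calibration is good to about 2 mm. A picture is of the moment at which its call begins. There is no depth.
- ctrl.finish_job(): hands the job in; it is judged then, once.
The state is a dict: "t": time; "q": joint angles; "dq": joint speeds; "effort": joint torques, N m; "tool_pos": TCP position; "tool_rot": TCP orientation; "contact_force": force on the tool from outside, world axes, zero at the start; "wrist_torque": the same for the moment, N m; "opening": finger opening in m; "grip_force": force on a finger pad.
Only numpy, scipy, OpenCV 4.12 (cv2) and the standard library are available. Lean on these libraries where they do the work, as an engineer would, in place of code of your own. Each camera call takes 0.05 s, during which the arm holds its last target. There are 200 camera calls.

TASK

Three lens barrels lie in the wooden rack: lift out the middle-sized one (30 mm in diameter) and lay it along the V-block, centred lengthwise so that both end pieces carry it. Press it gently but definitely down, with about 10 to 15 N, so that it bears firmly on both sloping faces of the V, and finish while the fingers still hold it pressed there. Leave the other two barrels in their notches and do not disturb anything else on the bench.

Things in the scene. Friction and masses are not known exactly. Their poses are not given: they have to be found in the camera images.
- barrel_middle: the middle-sized of three dark steel lens barrels: plain solid cylinder 30 mm in diameter, 100 mm long, glass at both ends, 0.1 to 0.21 kg. Origin at its centre, on its axis; its x axis runs along the barrel. Starts lying across the rack, in any of the three notches, its axis 37 mm above the bench; this is the one to seat
- barrel_small: the smallest of three dark steel lens barrels: plain solid cylinder 22 mm in diameter, 100 mm long, glass at both ends, 0.1 to 0.21 kg. Origin at its centre, on its axis; its x axis runs along the barrel. Starts lying across the rack, in any of the three notches, its axis 33 mm above the bench
- barrel_large: the largest of three dark steel lens barrels: plain solid cylinder 38 mm in diameter, 100 mm long, glass at both ends, 0.1 to 0.21 kg. Origin at its centre, on its axis; its x axis runs along the barrel. Starts lying across the rack, in any of the three notches, its axis 42 mm above the bench
- vblock: fixed steel V-block: base plate 124 (x) by 54 (y) by 8 mm high; an end piece 22 mm long at either end (|x| 25 to 47 mm, 54 mm wide, 36 mm high); between them a 50 mm gap for the fingers. A 90-degree V, open upward, mouth 32 mm wide, runs along x through both end pieces. Origin on the bench under the centre. The seated 30 mm barrel has its axis 41 mm above the bench, over y = 0
- v_left: the +y sloping faces of the V-block, on both end pieces (steel; origin and axes as the V-block)
- v_right: the -y sloping faces of the V-block, on both end pieces (steel; origin and axes as the V-block)
- rack: wooden rack fixed on the bench, 96 (x) by 250 (y) mm: foot plate 8 mm high, two notched rails 31.5 mm high and 14 mm thick, 58 mm clear between them. The barrels lie across the rails, along the rack's x axis, in shallow notches at y = -80, 0 and +80 mm. Origin on the bench under its centre, z up
- tweezers_2: bystander, to be left alone: a pair of thin black tweezers, 12x128x9 mm. Origin at the centre of its underside
- eye_loupe: bystander, to be left alone: black eye loupe, 37 mm wide, 35 mm high. Origin at the centre of its underside
- driver_yellow: bystander, to be left alone: screwdriver with yellow handle, 26x174x24 mm. Origin at the centre of its underside
- tape_roll_1: bystander, to be left alone: cream tape roll lying flat, 46 mm wide, 19 mm high. Origin at the centre of its underside
- paste_jar: bystander, to be left alone: white jar with black lid, 31 mm wide, 26 mm high. Origin at the centre of its underside
- screw_dish: bystander, to be left alone: grey dish with screws, 72 mm wide, 18 mm high. Origin at the centre of its underside

How it is judged:
On the way:
1. the middle barrel is lifted clear of the rack in the fingers (its axis over 55 mm above the bench) (height (world z) of barrel_middle above 0.055 m and contact force between the fingers and barrel_middle above 1 N), for 0.2 s.
At the end, for the whole second after the job is handed in: 30 mm barrel in the V: axis within 2.5 mm of its middle plane, 38.5 to 43.2 mm high, within 0.04 rad, centred within 12 mm lengthwise; at rest; over 3 N on each of the left and right faces (weight alone gives under 1.5 N) and from the fingers; other barrels within 20 mm of their starts (x of barrel_middle in the frame of vblock between -0.012 and 0.012 m and y of barrel_middle in the frame of vblock between -0.0025 and 0.0025 m and z of barrel_middle in the frame of vblock between 0.0385 and 0.0432 m and angle between the x axis of barrel_middle and the x axis of vblock, either way round below 0.04 rad and contact force between barrel_middle and v_left above 3 N and contact force between barrel_middle and v_right above 3 N and contact force between the fingers and barrel_middle above 3 N and linear speed of barrel_middle below 0.01 m/s and distance of each of barrel_small, barrel_large from where it was at the start of the episode below 0.02 m); the arm keeps its last pose, push and grip.
It fails at once if a face of the V is pressed with more than 60 N (contact force between barrel_middle and v_left above 60 N or contact force between barrel_middle and v_right above 60 N).
It fails at once if another barrel is moved more than 20 mm (distance of any of barrel_small, barrel_large from where it was at the start of the episode above 0.02 m).
It fails at once if a bystander is moved more than 30 mm (distance of any of tweezers_2, eye_loupe, driver_yellow, tape_roll_1, paste_jar, screw_dish from where it was at the start of the episode above 0.03 m).
It also fails if it takes over 54 s, if anything falls off the work surface, if the arm or the gripper's body presses on something with over 40 N, if the wrist force passes 120 N, or if a joint passes its speed limit or range.

## Working session

There is one attempt and no reset: what is moved stays moved. The work goes in short steps, Python scripts to look and compute and a tool call to move; the robot and the scene stay as the last step left them, time stands still between calls to the robot, and variables do not carry over. Pictures are saved under pics/ and viewed, at most 10 in all, crops included, and the job is handed in when it is done.

Besides the shell and the picture viewer there is one more tool, called after "Call:" by a JSON object that holds its "name" and its "arguments", one argument or row to a line. drive_tool: Moves the arm, as the interface text tells. Its arguments: {"type":"object","properties":{"rows":{"type":"array","items":{"type":"array"}},"jaw":{"type":"number"},"grip_force":{"type":"number"}},"required":["rows"]}

```bash
mkdir -p pics
cat > h.py <<'E'
import numpy as np, cv2
from station import ctrl, vision
def grab(n,f=None):
    d=vision.get_image(n)
    if f: cv2.imwrite('pics/'+f,d['image'])
    return d
def ray(d,u,v,z):
    f=240/np.tan(np.radians(d['vertical_fov'])/2)
    R=np.array(d['R']);t=np.array(d['t'])
    c=-R.T@t; r=R.T@np.array([(u-d['cx'])/f,(v-d['cy'])/f,1])
    return c+r*(z-c[2])/r[2]
E
python3 - <<'E'
from h import *
d=grab('top','top.png');grab('side','side.png')
print(d['R'],d['t'],d['vertical_fov'],ctrl.finger_overhang)
print(ctrl.get_obs())
E
```

```text
[[-0.02088611 -0.99976857  0.00515563]
 [-0.99444873  0.0202425  -0.10325678]
 [ 0.10312852 -0.00728364 -0.99464137]] [-0.01225943  0.5386975   1.02489164] 49.033157800078925 0.0726
{'t': 0.1, 'q': array([-1.31702678e+00,  5.33154476e-02,  1.61412892e+00,  2.30556356e-05,
        1.47601251e+00, -1.18975362e-01]), 'dq': array([-0.00208099, -0.00158573, -0.00362866, -0.00056023, -0.00036445,
       -0.00115352]), 'effort': array([ 3.97815602e-04, -3.94908679e+01, -3.71360779e+01, -1.34661018e-04,
        3.94651172e-03,  2.19074968e-05]), 'tool_pos': array([ 0.22752121, -0.58166491,  0.30278717]), 'tool_rot': array([-3.08536061e+00, -5.81774324e-01,  1.61147002e-04]), 'contact_force': array([ 1.35181649, -1.16232121,  0.9631962 ]), 'wrist_torque': array([-0.0230277 , -0.01752573,  0.05550115]), 'grip_force': 0.0, 'opening': 0.08579025008542479}
```

View pics/top.png

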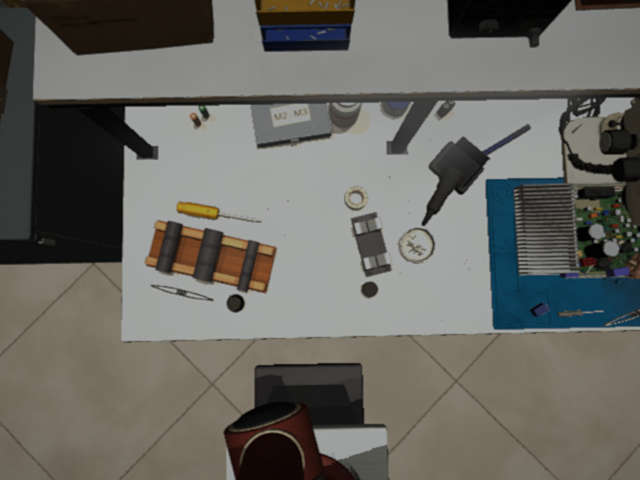

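View pics/side.png

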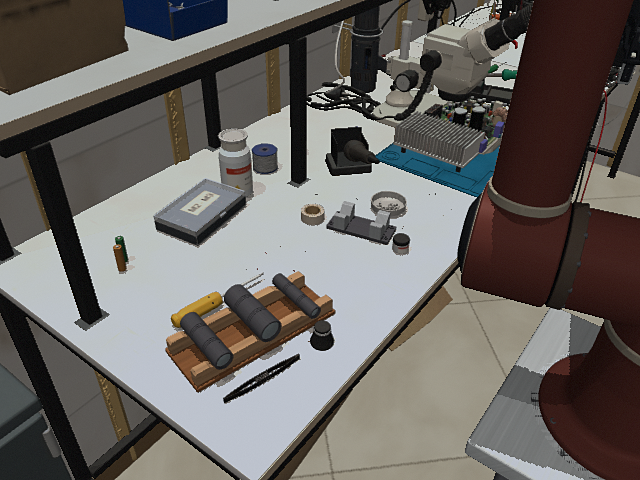

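The top view shows three barrels in the rack: leftmost at (170,248) is the middle size, the centre one at (208,256) is large, and the right one at (250,265) is small. The V-block is at (371,245) with end pieces near (367,224) and (376,265). The side view agrees on the sizes.

Run:
```python
from h import *
d=grab('top');im=d['image'];g=im.max(2)
def rect(x0,y0,x1,y1,m,z,k=3):
    m=m[y0:y1,x0:x1].astype(np.uint8)
    m=cv2.morphologyEx(m,cv2.MORPH_OPEN,np.ones((k,k)))
    c=max(cv2.findContours(m,0,2)[0],key=cv2.contourArea)
    b=cv2.boxPoints(cv2.minAreaRect(c))+[x0,y0]
    P=np.array([ray(d,u,v,z)[:2] for u,v in b])
    e=P[1]-P[0],P[2]-P[1]; L=[np.linalg.norm(a) for a in e]; a=e[int(np.argmax(L))]
    print(b.mean(0).round(1),P.mean(0).round(4),np.round(L,4),'ang',np.degrees(np.arctan2(a[1],a[0])).round(1)%180)
dark=(g<75)
rect(150,215,190,280,dark,.045)
rect(190,222,228,290,dark,.05)
rect(230,235,270,300,dark,.04)
rect(335,205,400,285,g<160,.02)
s=im.astype(int);wood=(s[...,2]-s[...,0]>25)
# vblock end pieces
gr=(g>115)&(g<175)
cv2.imwrite('pics/c.png',cv2.resize(im[195:305,140:400],None,fx=3,fy=3,interpolation=2))
print(ray(d,320,97,.4))
```

```text
[169.7 247.1] [0.5114 0.2598] [0.0985 0.035 ] ang 165.9
[208.6 255.1] [0.4939 0.1828] [0.0998 0.0421] ang 165.6
[248.2 265.7] [0.4722 0.1071] [0.098  0.0234] ang 166.3
[370.1 244.1] [ 0.5114 -0.1359] [0.0635 0.1265] ang 12.0
[ 0.67848951 -0.03243774  0.4       ]
```

View pics/c.png

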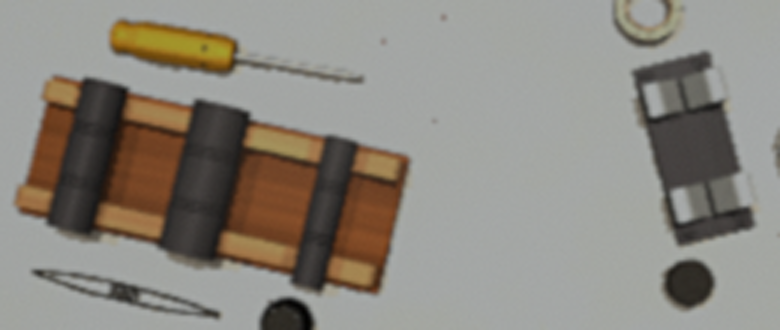

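The crop confirms the masks, and the measured lengths (98–100 mm) and widths fit. The middle barrel is at about (0.511, 0.260) with its axis at -14°. The V-block is at about (0.511, -0.136) at 12°. I'll move over the V-block first and look from near.

Call:
{"name": "drive_tool", "arguments": {
  "rows": [
    [[0.034, -0.031, 0], 0],
    [[0.034, -0.031, 0], 0],
    [[0.034, -0.031, 0], 0],
    [[0.034, -0.031, 0], 0],
    [[0.034, -0.031, 0], 0],
    [[0.034, -0.031, 0], 0],
    [[0.034, -0.031, 0], 0],
    [[0.034, -0.031, 0], 0],
    [[0.034, -0.031, 0], 0],
    [[0.034, -0.031, 0], 0]
  ]
}}

```text
t: 1.15
tool_pos: [0.4317, -0.1676, 0.3038]
tool_rot: [3.087, 0.582, 0.0]
contact_force: [0.2, 0.1, 0.1]
opening: 0.0855
grip_force: 0.0
```

Call:
{"name": "drive_tool", "arguments": {
  "rows": [
    [[0.029, -0.025, 0], 0],
    [[0, 0, 0], 0.081],
    [[0, 0, 0], 0.081],
    [[0, 0, 0], 0],
    [[0, 0, 0], 0]
  ]
}}

```text
t: 1.65
tool_pos: [0.4491, -0.1357, 0.3037]
tool_rot: [-3.124, -0.333, 0.001]
contact_force: [0.7, -0.2, 0.6]
opening: 0.0855
grip_force: 0.0
```

Run:
```python
from h import *
d=grab('wrist','w1.png');o=ctrl.get_obs();print(o['t'],o['tool_pos'],o['tool_rot'],o['contact_force'],o['q']);print(d['R'],d['t'],d['vertical_fov'])
```

```text
1.7 [ 0.44913086 -0.13580721  0.30374365] [-3.12380511e+00 -3.32011476e-01  3.49915069e-04] [0.04444021 0.73812122 0.34317221] [-4.52460631e-01 -3.34872224e-01  1.96230527e+00  4.59607502e-05
  1.51445093e+00  9.06559514e-01]
[[ 2.10383391e-01 -9.77618742e-01 -6.51366661e-04]
 [-9.42999757e-01 -2.03109039e-01  2.63625069e-01]
 [-2.57857107e-01 -5.48480975e-02 -9.64625004e-01]] [-0.22505582  0.36139584  0.48584525] 61.32462440215674
```

View pics/w1.png

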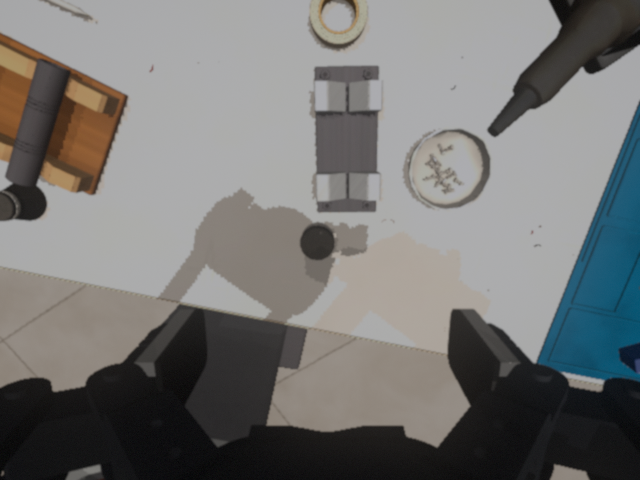

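The wrist view shows the V-block at (348,140), with its groove line near u=347 and end pieces at rows 78–113 and 172–207. The paste jar is at (318,241).

Run:
```python
from h import *
d=grab('wrist');im=d['image']
cv2.imwrite('pics/w1c.png',cv2.resize(im[55:225,290:400],None,fx=3.5,fy=3.5,interpolation=2))
g=im.max(2)
for v in (70,85,95,105,140,180,190,200,209): print(v,g[v,306:392:2])
for u in (330,365):print(u,g[60:220:2,u])
```

```text
70 [171 171 171 161 112  92  95  94  90  93  94  94  96  97  95  96  96  95
  96  98  98  98  97  99  97  96  96  96  91  76  92  91  94  96  98  96
 128 169 172 172 172 172 172]
85 [172 172 172 167 151 174 175 175 175 175 162 144 133 133 133 133 134 133
 133 128 100  95 124 126 127 128 127 128 126 126 127 139 167 175 176 175
 175 171 157 171 172 172 172]
95 [172 172 153 134 146 173 175 175 176 175 163 144 133 133 132 132 132 132
 133 129  80  81 124 127 127 126 126 126 124 126 127 133 166 175 175 175
 175 171 161 171 172 172 172]
105 [172 172 160 135 143 173 176 175 175 175 164 143 131 132 133 133 132 131
 132 127  80  81 123 126 126 125 126 126 125 126 129 145 170 175 175 175
 175 167 162 171 172 172 172]
140 [173 172 172 172 165  99  93  92  92  95  95  95  94  93  94  94  94  94
  93  95  95  93  94  95  95  94  93  91  92  92  93  92  94  95  94 106
 167 172 172 173 173 173 173]
180 [171 172 168 139 131 147 170 172 174 173 172 154 134 134 135 135 134 133
 134 130  83  82 126 127 130 130 131 130 128 127 137 161 175 175 175 175
 172 160 171 171 172 172 172]
190 [172 172 170 145 13
[... 476 characters left out ...]
93  93 150
 172 172 172 172 171 172 172]
330 [172 171 168 122  96  96  95  92  90  93 106 132 133 133 133 134 133 134
 133 133 132 131 131 132 132 108  61  61  84  90  95  94  94  94  95  95
  93  93  93  93  94  93  93  94  93  94  94  94  93  93  92  93  94  93
  94  90  82 116 135 133 134 135 136 139 140 139 139 138 138 138 123  83
  85  85  84  91 144 171 171 171]
365 [172 172 166 109  93  83  86  83  83  65 103 126 127 126 126 126 126 126
 127 125 125 125 126 125 126  93  56  59  84  92  93  92  93  93  94  92
  92  93  92  92  92  92  93  93  93  92  92  92  92  92  92  91  92  92
  92  89  84 121 130 128 129 129 131 132 133 132 131 128 133 132 109  89
  72  77  84  93 150 172 172 172]
```

View pics/w1c.png

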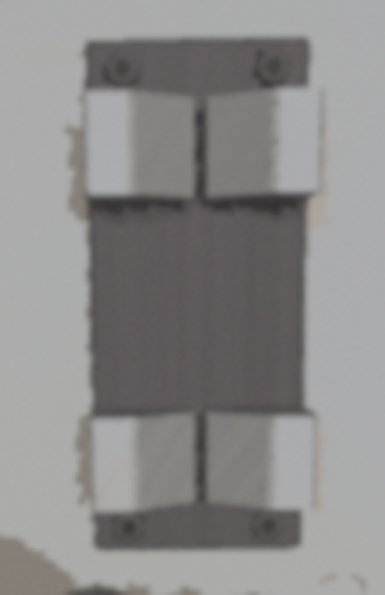

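Run:
```python
from h import *
d=grab('wrist')
def p(u,v,z): return ray(d,u,v,z)[:2]
def show(n,a,b):
    e=a-b; print(n,((a+b)/2).round(4),np.linalg.norm(e).round(4),np.degrees(np.arctan2(e[1],e[0])).round(2))
show('groove',p(347,100,.020),p(347,185,.020))
a=(p(326.7,95,.036)+p(369,95,.036))/2; b=(p(328.5,188,.036)+p(366.6,188,.036))/2
show('mouth',a,b); show('mouthw',p(326.7,95,.036),p(369,95,.036))
show('base len',p(346,66.3,.008),p(347,211.5,.008))
show('base w',p(315.3,140,.008),p(377,140,.008))
show('topgap',p(347,110.,.036),p(347,173,.036))
```

```text
groove [ 0.5111 -0.138 ] 0.0696 12.84
mouth [ 0.5119 -0.1376] 0.0727 12.67
mouthw [ 0.5474 -0.1296] 0.0331 102.08
base len [ 0.5121 -0.1379] 0.1226 13.23
base w [ 0.5139 -0.1372] 0.0538 102.09
topgap [ 0.5124 -0.1369] 0.0492 12.84
```

Call:
{"name": "drive_tool", "arguments": {
  "rows": [
    [[0.0086, -0.0402, 0], 0],
    [[0.0086, -0.0402, 0], 0],
    [[0.0086, -0.0402, 0], 0],
    [[0.0086, -0.0402, 0], 0],
    [[0.0086, -0.0402, 0], 0],
    [[0.0086, -0.0402, 0], 0],
    [[0.0086, -0.0402, 0], 0],
    [[0.0086, -0.0402, 0], 0],
    [[0.0086, -0.0402, 0], 0],
    [[0.0086, -0.0402, 0], 0]
  ]
}}

```text
t: 2.8
tool_pos: [0.4491, 0.2769, 0.304]
tool_rot: [-3.124, -0.331, -0.001]
contact_force: [1.1, -0.0, -0.4]
opening: 0.0854
grip_force: 0.0
```

Call:
{"name": "drive_tool", "arguments": {
  "rows": [
    [[0, 0, 0], 0.115],
    [[0, 0, 0], 0.115],
    [[0, 0, 0], 0.115],
    [[0, 0, 0], 0.115],
    [[0, 0, 0], 0],
    [[0, 0, 0], 0]
  ]
}}

```text
t: 3.4
tool_pos: [0.4494, 0.2752, 0.3039]
tool_rot: [-3.118, 0.387, 0.0]
contact_force: [-0.1, 0.3, -0.1]
opening: 0.0853
grip_force: 0.0
```

Run:
```python
from h import *
d=grab('wrist','w2.png');o=ctrl.get_obs();print(o['t'],o['tool_pos'],o['tool_rot'],o['q'])
```

```text
3.45 [0.44937827 0.27523601 0.3039104 ] [-3.11755928e+00  3.87634084e-01 -2.83464471e-05] [ 4.08266360e-01 -1.84068306e-01  1.83861881e+00  1.39889209e-05
  1.48701301e+00  2.22646966e+00]
```

View pics/w2.png

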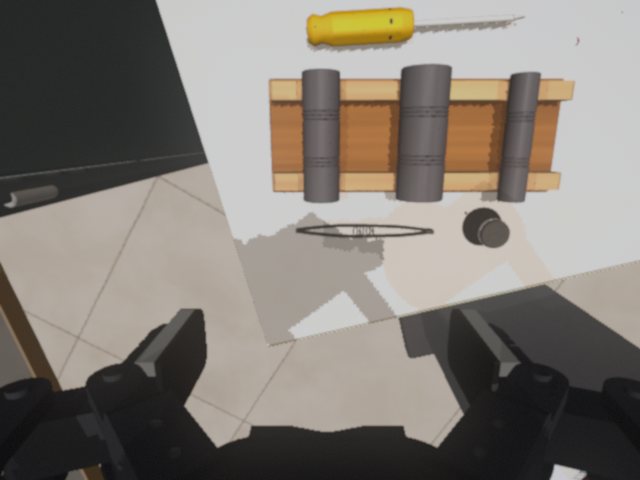

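The middle barrel is at about (321,136), with its sides near u=303–340 and its ends near v=70 and v=201. The large one is at (424,133) and the small one at (519,137).

Run:
```python
from h import *
d=grab('wrist');g=d['image'].max(2).astype(float)
print('cam',-np.array(d['R']).T@np.array(d['t']))
W=d['image'][...,2].astype(int)
M=(g<100)
cs=[]
for v in list(range(80,190,6)):
    r=np.where(M[v,295:348])[0]; cs.append((v,r.min()+295,r.max()+296))
print(cs)
c=[(v,a,b) for v,a,b in cs]
col=[np.where(M[55:215,u])[0]+55 for u in (316,321,326)]; print([(x.min(),x.max()+1) for x in col])
P=[]
for v,a,b in c: P.append(((ray(d,a,v,.037)+ray(d,b,v,.037))/2)[:2])
P=np.array(P); w=np.median([np.linalg.norm(ray(d,a,v,.037)-ray(d,b,v,.037)) for v,a,b in c])
k=np.polyfit(P[:,0],P[:,1],1);print('w',w,'ang',np.degrees(np.arctan(k[0])),k)
v0=np.median([x.min() for x in col]);v1=np.median([x.max()+1 for x in col])
A,B=ray(d,321,v0,.052),ray(d,321,v1,.052);m=(A+B)/2;print(m,np.linalg.norm(A-B),'on line y',np.polyval(k,m[0]))
```

```text
cam [0.513091   0.26058698 0.37348249]
[(80, np.int64(303), np.int64(340)), (86, np.int64(303), np.int64(339)), (92, np.int64(303), np.int64(340)), (98, np.int64(303), np.int64(339)), (104, np.int64(301), np.int64(347)), (110, np.int64(303), np.int64(339)), (116, np.int64(303), np.int64(339)), (122, np.int64(303), np.int64(340)), (128, np.int64(303), np.int64(340)), (134, np.int64(303), np.int64(340)), (140, np.int64(303), np.int64(339)), (146, np.int64(303), np.int64(339)), (152, np.int64(303), np.int64(339)), (158, np.int64(304), np.int64(339)), (164, np.int64(304), np.int64(339)), (170, np.int64(303), np.int64(339)), (176, np.int64(305), np.int64(339)), (182, np.int64(304), np.int64(339)), (188, np.int64(305), np.int64(339))]
[(np.int64(110), np.int64(167)), (np.int64(118), np.int64(167)), (np.int64(109), np.int64(166))]
w 0.028863915576537162 ang -14.383861785669598 [-0.25645615  0.39679317]
[0.51231736 0.26557608 0.052     ] 0.04225117925285535 on line y 0.2654062351774801
```

Run:
```python
from h import *
d=grab('wrist');I=d['image'].astype(int);print(I[62:78,321].max(1),I[192:208,321].max(1))
for v0,v1 in((69.5,201),):
    A,B=ray(d,321.3,v0,.052),ray(d,321.7,v1,.05);m=(A+B)/2;print(m,np.linalg.norm(A-B))
```

```text
[205 205 205 205 205 198 169 130 119 121 120 121 121 122 120 119] [116 117 115 116 116 116 115 116 116 118 138 178 200 204 204 205]
[0.5128096  0.26506123 0.051     ] 0.09754530918173308
```

Middle barrel: centre (0.512, 0.2655), angle -14.4°, width 29 mm and length 98 mm, all consistent. I'll narrow the jaw so the fingers clear the large barrel, and go over it.

Call:
{"name": "drive_tool", "arguments": {
  "jaw": 0.4,
  "rows": [
    [[0.0126, -0.0012, 0.02], 0.004],
    [[0.0126, -0.0012, 0.02], 0],
    [[0.0126, -0.0012, 0.02], 0],
    [[0.0126, -0.0012, 0.02], 0],
    [[0.0126, -0.0012, 0.02], 0],
    [[0, 0, 0], 0],
    [[0, 0, 0], 0],
    [[0, 0, 0], 0]
  ]
}}

```text
t: 4.35
tool_pos: [0.512, 0.2658, 0.2053]
tool_rot: [-3.116, 0.396, -0.003]
contact_force: [0.5, -0.4, 0.8]
opening: 0.0511
grip_force: 0.0
```

Run:
```python
from h import *
d=grab('wrist','w3.png');o=ctrl.get_obs();print(o['t'],o['tool_pos'],o['tool_rot'],o['opening'])
```

```text
4.4 [0.51200992 0.26589405 0.20553344] [-3.11541434  0.39559716 -0.00322978] 0.05127503198910336
```

View pics/w3.png

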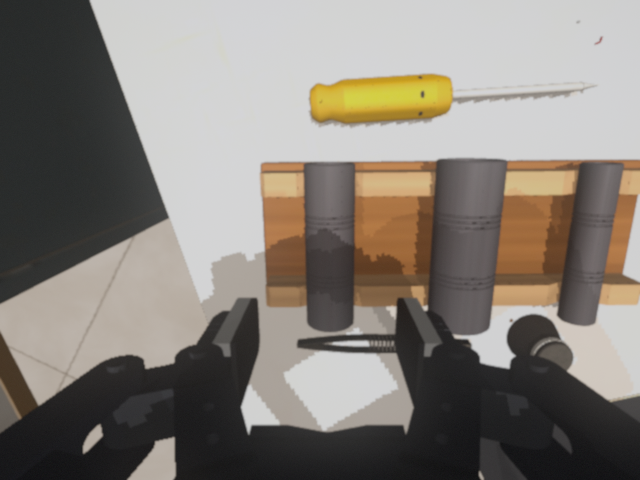

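The barrel spans u=306–354 and sits midway between the fingers (inner edges at about 258 and 398). I'll descend and grip.

Call:
{"name": "drive_tool", "arguments": {
  "rows": [
    [[0, 0, 0.018], 0],
    [[0, 0, 0.018], 0],
    [[0, 0, 0.018], 0],
    [[0, 0, 0.018], 0],
    [[0, 0, 0.015], 0],
    [[0, 0, 0.012], 0],
    [[0, 0, 0.009], 0],
    [[0, 0, 0.006], 0],
    [[0, 0, 0], 0],
    [[0, 0, 0], 0]
  ]
}}

```text
t: 5.4
tool_pos: [0.5121, 0.2656, 0.0903]
tool_rot: [-3.116, 0.397, -0.001]
contact_force: [0.8, 0.1, -0.1]
opening: 0.0511
grip_force: 0.0
```

Call:
{"name": "drive_tool", "arguments": {
  "jaw": 1.0,
  "grip_force": 60,
  "rows": [
    [[0, 0, 0], 0],
    [[0, 0, 0], 0],
    [[0, 0, 0], 0],
    [[0, 0, 0], 0],
    [[0, 0, 0], 0],
    [[0, 0, 0], 0],
    [[0, 0, 0], 0],
    [[0, 0, 0], 0]
  ]
}}

```text
t: 6.2
tool_pos: [0.5122, 0.2647, 0.0911]
tool_rot: [3.114, -0.396, 0.001]
contact_force: [-2.2, -5.3, 5.1]
opening: 0.028
grip_force: 58.8
```

Call:
{"name": "drive_tool", "arguments": {
  "rows": [
    [[0, 0, -0.008], 0],
    [[0, 0, -0.012], 0],
    [[0, 0, -0.02], 0],
    [[0, 0, -0.02], 0],
    [[0, 0, -0.02], 0],
    [[0, 0, -0.02], 0],
    [[0, 0, -0.02], 0],
    [[0, 0, 0], 0],
    [[0, 0, 0], 0],
    [[0, 0, 0], 0]
  ]
}}

```text
t: 7.2
tool_pos: [0.511, 0.2653, 0.2086]
tool_rot: [3.116, -0.396, -0.003]
contact_force: [-0.5, -0.3, -1.6]
opening: 0.0283
grip_force: 59.2
```

Run:
```python
from h import *
d=grab('wrist','w4.png');o=ctrl.get_obs();print(o['t'],o['tool_pos'],o['tool_rot'],o['opening'],o['contact_force'])
print(-np.array(d['R']).T@np.array(d['t']))
```

```text
7.25 [0.51095115 0.26527799 0.20829808] [ 3.11536382 -0.39643333 -0.00376592] 0.028532494128149427 [-0.46984083  0.25223911 -1.66473717]
[0.5748148  0.25035242 0.27806085]
```

View pics/w4.png

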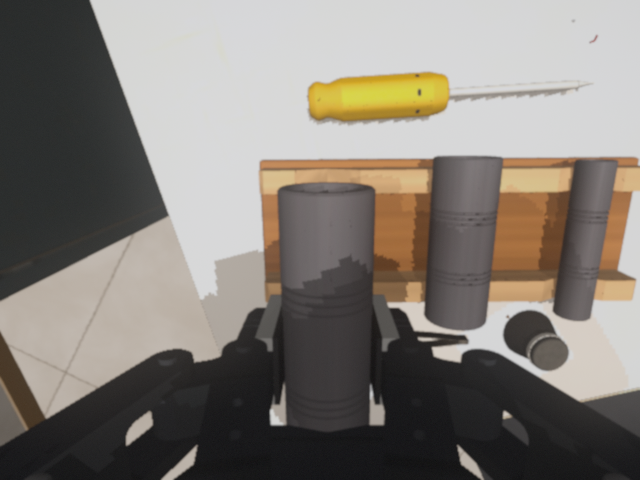

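The barrel is held between the fingers (u 280–374), clear of the rack, and the other two barrels are undisturbed. I'll carry it to the V-block.

Call:
{"name": "drive_tool", "arguments": {
  "rows": [
    [[0.0102, 0.039, 0], 0],
    [[0.0102, 0.039, 0], 0],
    [[0.0102, 0.039, 0], 0],
    [[0.0102, 0.039, 0], 0],
    [[0.0102, 0.039, 0], 0],
    [[0.0102, 0.039, 0], 0],
    [[0.0102, 0.039, 0], 0],
    [[0.0102, 0.039, 0], 0],
    [[0.0102, 0.039, 0], 0],
    [[0.0102, 0.039, 0], 0]
  ]
}}

```text
t: 8.25
tool_pos: [0.512, -0.139, 0.2086]
tool_rot: [-3.116, 0.397, 0.003]
contact_force: [1.8, -0.4, -2.3]
opening: 0.0285
grip_force: 59.5
```

Call:
{"name": "drive_tool", "arguments": {
  "rows": [
    [[0, 0, 0], -0.119],
    [[0, 0, 0], -0.119],
    [[0, 0, 0], -0.119],
    [[0, 0, 0], -0.119],
    [[0, 0, 0.02], 0],
    [[0, 0, 0.02], 0],
    [[0, 0, 0.02], 0],
    [[0, 0, 0], 0],
    [[0, 0, 0], 0]
  ]
}}

```text
t: 9.15
tool_pos: [0.5123, -0.1374, 0.149]
tool_rot: [-3.121, -0.349, 0.003]
contact_force: [0.9, -0.3, -2.1]
opening: 0.0281
grip_force: 59.7
```

Run:
```python
from h import *
d=grab('wrist','w5.png');o=ctrl.get_obs();print(o['t'],o['tool_pos'],o['tool_rot'],o['opening'],o['contact_force'])
e=grab('side')['image'][170:270,290:430];cv2.imwrite('pics/s5.png',cv2.resize(e,None,fx=4,fy=4,interpolation=2))
w=d['image'];h=np.hstack([w,np.zeros((480,160,3),np.uint8)]);s=cv2.resize(e,(392,280),interpolation=2)
cv2.imwrite('pics/m5.png',np.vstack([cv2.resize(w,(427,320)),np.pad(s,((0,0),(0,35),(0,0)))]))
```

```text
9.2 [ 0.51299361 -0.13765427  0.15019122] [3.12210455e+00 3.49296179e-01 1.49662383e-04] 0.02836874804121924 [-0.01850242  0.01503107 -1.60359814]
```

View pics/m5.png

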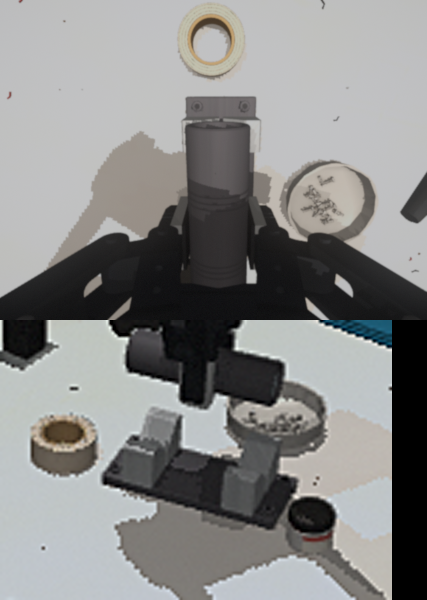

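The barrel is level and parallel over the V-block, and both views show it centred. The screw dish is clear. I'll descend to just above the V.

Call:
{"name": "drive_tool", "arguments": {
  "rows": [
    [[0, 0, 0.012], 0],
    [[0, 0, 0.012], 0],
    [[0, 0, 0.012], 0],
    [[0, 0, 0.008], 0],
    [[0, 0, 0.004], 0],
    [[0, 0, 0], 0],
    [[0, 0, 0], 0],
    [[0, 0, 0], 0]
  ]
}}

```text
t: 10.05
tool_pos: [0.5132, -0.1378, 0.1025]
tool_rot: [3.122, 0.349, 0.002]
contact_force: [0.3, 0.3, -1.6]
opening: 0.0284
grip_force: 59.7
```

Call:
{"name": "drive_tool", "arguments": {
  "rows": [
    [[0, 0, 0.001], 0],
    [[0, 0, 0.001], 0],
    [[0, 0, 0.001], 0],
    [[0, 0, 0.001], 0],
    [[0, 0, 0], 0],
    [[0, 0, 0], 0]
  ]
}}

```text
t: 10.65
tool_pos: [0.5128, -0.1376, 0.0978]
tool_rot: [-3.122, -0.349, 0.0]
contact_force: [-1.3, 0.2, -1.1]
opening: 0.0281
grip_force: 59.7
```

Call:
{"name": "drive_tool", "arguments": {
  "rows": [
    [[0, 0, 0.001], 0],
    [[0, 0, 0.001], 0],
    [[0, 0, 0], 0],
    [[0, 0, 0], 0]
  ]
}}

```text
t: 11.05
tool_pos: [0.5131, -0.1379, 0.0962]
tool_rot: [3.121, 0.349, 0.001]
contact_force: [0.9, -1.1, 0.4]
opening: 0.0282
grip_force: 60.0
```

Call:
{"name": "drive_tool", "arguments": {
  "rows": [
    [[0, 0, 0.0005], 0],
    [[0, 0, 0.0005], 0],
    [[0, 0, 0], 0],
    [[0, 0, 0], 0]
  ]
}}

```text
t: 11.45
tool_pos: [0.5134, -0.1382, 0.0958]
tool_rot: [3.121, 0.349, 0.002]
contact_force: [-2.1, -3.5, 4.7]
opening: 0.0281
grip_force: 60.4
```

Call:
{"name": "drive_tool", "arguments": {
  "rows": [
    [[0, 0.0005, 0], 0],
    [[0, 0.0005, 0.0005], 0],
    [[0, 0, 0.0005], 0],
    [[0, 0, 0], 0],
    [[0, 0, 0], 0]
  ]
}}

```text
t: 11.95
tool_pos: [0.5137, -0.1389, 0.095]
tool_rot: [3.121, 0.349, 0.002]
contact_force: [-2.3, -1.6, 7.8]
opening: 0.0285
grip_force: 60.8
```

Run:
```python
from h import *
for i in range(3):
    grab('wrist');o=ctrl.get_obs();print(o['tool_pos'],o['contact_force'].round(2),o['wrist_torque'].round(2))
```

```text
[ 0.51371163 -0.13890378  0.09498192] [-1.83 -2.54  7.71] [-0.23  0.22 -0.09]
[ 0.51368938 -0.13892079  0.09498106] [-1.16 -0.86  8.52] [-0.17  0.23 -0.08]
[ 0.51370558 -0.13889783  0.09499758] [-1.   -2.07  9.14] [-0.27  0.26 -0.1 ]
```

Call:
{"name": "drive_tool", "arguments": {
  "rows": [
    [[0, 0.0005, 0], 0],
    [[0, 0, 0.0005], 0],
    [[0, 0, 0], 0],
    [[0, 0, 0], 0],
    [[0, 0, 0], 0]
  ]
}}

```text
t: 12.6
tool_pos: [0.5138, -0.139, 0.0949]
tool_rot: [-3.122, -0.349, -0.001]
contact_force: [-3.8, 0.4, 11.7]
opening: 0.0282
grip_force: 61.1
```

Run:
```python
from h import *
for i in range(4):
    d=grab('wrist');o=ctrl.get_obs();print(o['tool_pos'],o['contact_force'].round(2),o['wrist_torque'].round(2))
e=grab('side')['image'][170:270,290:430];s=cv2.resize(e,(392,280),interpolation=2)
cv2.imwrite('pics/m6.png',np.vstack([cv2.resize(d['image'],(427,320)),np.pad(s,((0,0),(0,35),(0,0)))]))
```

```text
[ 0.51379128 -0.1390357   0.09492776] [-3.39  1.36 12.48] [ 0.11  0.57 -0.14]
[ 0.51380165 -0.13902629  0.0949419 ] [-2.94  1.22 11.72] [ 0.08  0.47 -0.08]
[ 0.51379424 -0.13902461  0.09493882] [-3.5   0.23 12.5 ] [ 0.1   0.54 -0.07]
[ 0.51379356 -0.13905442  0.09494398] [-3.46  0.26 11.29] [ 0.11  0.56 -0.11]
```

View pics/m6.png

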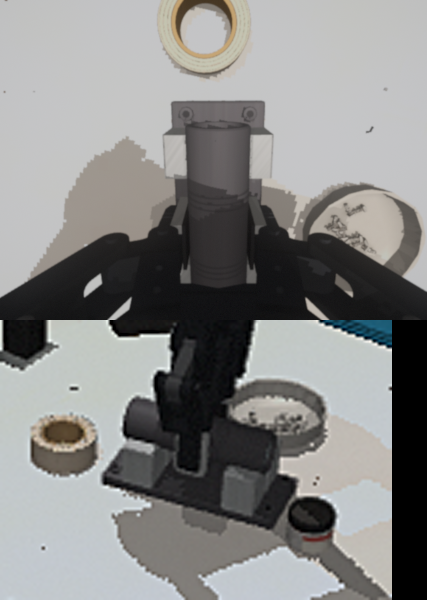

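The pictures show the barrel seated in the V on both end pieces and centred lengthwise. The push is about 12 N down with little side force, and the height works out to 41 mm. Handing in.

```bash
python3 -c "
from station import ctrl
print(ctrl.finish_job())"
```

```text
the job is handed in; nothing more can be done
None
```

The 30 mm barrel lies centred in the V-block, still gripped and pressed down with about 12 N, and I handed the job in; the hand-in gave no verdict, and the wrist torque suggests the near end piece carries most of the load.

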